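# Latch the wash case shut

### The job

Close the draw latch on top of the small aluminium wash case: swing the wire loop over, push its yellow tab down gently until the bar has dropped behind the keeper's hooked nose, then press the red lever down flat and set it home on its stop with a firm push of about 16 N near its tip. Do not ram the loop down on the keeper or force the lever onto its stop, and leave the other things on the ledge where they are.

Things in the scene. Friction and masses are not known exactly. Their poses are not given: they have to be found in the camera images.
- case: Aluminium wash case, 150 x 110 x 108 mm high, fixed on the marble slab (top 20 mm above the work surface). Origin: on the slab, under the middle of the seam. x points across the seam from lever side to keeper side, y along the seam, z up. The -x half is fixed and carries lever and loop; the +x half carries the keeper and is sprung apart. The latch lies at y = 0 on the flat top (z = 108 mm).
- keeper: Steel hook on the sprung half's top, 20 mm wide, 20 high: a face sloping down to +x ends in a rounded nose, with an undercut below for the bar. A bar pressed down on the slope pushes the half about 2 mm towards the lever, then clicks past the nose (8 to 16 N on the tab). Over 30 N on it with the lever still up is ramming. Origin: plane of the half's top, above the seam; axes as the case's.
- keeper_seat (a point): Where the middle of the loop's bar sits when hooked and pulled tight: in the undercut, 7 mm above the half's top. The nose tip reaches 2 mm farther to +x, its underside 3 mm above this point. Hooked but slack, the bar is within 3 mm of this point; lying on the slope, not hooked, it is more than 5 mm away, above it.
- lever_pivot (a point): Middle of the lever's hinge pin: in the case frame at x = -20, y = 0, z = 118 mm; its axis is the case's y.
- lever_tip (a point): Free end of the lever, 50 mm from the pivot, on the face that is on top when flat. The handle is a red plate 20 mm wide, 3 mm thick, from 4 to 50 mm from the pivot; when flat this face is 2 mm below the pivot's height.
- lever (a joint): Lever angle, rad: 0 = level, handle along the case's -x; 1.5 = fully open, handle up. Closed, it lies on its stop, anywhere from -0.10 to 0.05. Stiff: it stays where left while open. With the loop hooked, pressing near the tip takes up to about 8 N, most half way down. Dead centre is at about 0.12; past it the loop's pull holds it down, then it must be set home on the stop by feel.
- rest_pad: Steel guide of the lever's stop, 12 x 60 x 1.5 mm on the case's top under the handle, 42 mm from the pivot; origin: centre of its underside. On it sits a black rubber wedge, 6 mm wide, set by hand to a height that differs each time by up to 6 mm and is not measured. The lever bottoms on it: 16 N straight above it for half a second sets it home, over 28 N on it is forcing.
- loop (a joint): Angle of the loop on the lever, rad, from its closed position; the loop's slope above the case's +x is this minus the lever angle. Swings nearly freely. About 3.35 = folded back against the lever, standing up. With a slope under about 1.5 it falls forward by itself onto the keeper's slope.
- loop_bar (a point): Middle of the loop's cross bar (4 mm thick, 30 mm wide along y), 55 mm from the loop's pivot. That pivot is in the lever, 16 mm from the lever's pivot (lever flat: to -x and 2 mm lower; lever at 1.5: 16 mm above, 3 mm to -x). Two side wires 30 mm apart straddle lever and keeper.
- loop_tab (a point): Middle of the outer face of the yellow finger tab beyond the bar: a plate 20 mm long, 26 mm wide, 3 mm thick, from 3 to 23 mm past the bar; this point is 15 mm past the bar. Faces up when the loop lies on the keeper. Press here: nearer the bar a finger would meet the keeper.
- half (a joint): Opening of the sprung half about its bottom hinge, rad: 0 = shut, about 0.072 at rest (7 to 8 mm at the top). A strong spring (5.5 N per mm at the top) holds it open; only the latch can keep it shut.
- bottle: Blue plastic bottle with a white twist cap, 54 mm across, 135 mm high, standing. Origin: centre of its underside. Leave alone.
- tin: Square aluminium box with a round screw lid, 68 x 68 x 56 mm. Origin: centre of its underside. Leave alone.
- brush_case: Clear toothbrush case, 190 x 26 x 22 mm, lying along its x. Origin: centre of its underside. Leave alone.
- soap_dish: Ribbed steel soap dish, 120 x 85 x 18 mm, with a bamboo tongue scraper in it. Origin: centre of its underside. Leave alone.

How it is judged:
By the outcome, as a careful person would: the job done as asked, in the order asked, and still so for the second after the job is handed in, with the robot touching nothing.
It also fails if it takes over 69 s, if anything falls off the work surface, if the arm or the gripper's body presses on something with over 40 N, if the wrist force passes 120 N, or if a joint passes its speed limit or range.

### The arm

A 6-joint arm with a two-finger parallel gripper is mounted at the origin on the work surface. World frame = base frame: x ahead of the robot, y to its left, z up, the work surface at z = 0. Lengths are in mm, angles in degrees, forces in N, time in s.
With the tool pointing down it reaches from about 325 to 1000 mm from the base axis. Payload 5.1 kg.
Tool frame: the origin (TCP) lies midway between the tips of the shut fingers; the grasp point (between the pads) lies 19 mm behind it (pinch_z is the distance from the TCP to the grasp point, in mm); z points along the fingers, y is the direction in which the jaws open and shut (so a half turn about z gives the same grasp; the last joint's range is limited). The gripper opens to 85 mm and grips with 20 to 120 N. Pads are 22 mm wide; open, the fingers measure 114 mm over their backs; the gripper's body (76 mm by 85 mm) begins 54 mm behind the grasp point. The pads swing forward as they close: fully open they stand 13 mm farther back than shut.
Start: joints at [70.382, 7.093, 94.555, -0, 78.352, -4.733], TCP at [166.999, 628.169, 231.322] pointing down, gripper open.
Joint ranges: [-149.61, 149.61], [-58.7, 133.49], [1.44, 155.28], [-77.14, 257.14], [18.33, 153.61], [-166.67, 166.67]. Speed limits (degrees/s): [147.25, 147.25, 180, 180, 180, 180].

### API

Orientations are given as a 3x3 rotation matrix whose columns are the frame's x, y, z axes.
In Python, from bench import get_state, read_camera, sign_off, pinch_z gives the robot as it stands.
- The arm moves only by the tool drive_tool, never from a script. Its argument "steps" is one flat list of numbers, 5 for each row, row after row: the closure in counts, from 0 (fully open) to 255 (shut), then the shift along the tool's x, y, z in units of 40 mm (1.0 is 40 mm), then the turn about the tool's z in rad. In form: [jaw, tx, ty, tz, roll, jaw, tx, ty, tz, roll, ...]. A call has 1 to 12 rows; each row is the pose to reach, as a shift and turn from the pose commanded when the call began, along the tool's axes at that moment; what a row does not reach only later rows make up. A row lasts 1/8 s, in which the tool goes at most 62.5 mm and 10.7 degrees, less where a joint would pass 70% of its speed; a pose out of reach is approached as far as the arm can. A call with a gripper value outside its range is refused whole. The fingers move at their own pace and stop on an object; "force" is the grip in N (left out, the last holds). Time passes only in rows, so rows that repeat a pose let the fingers close. It gives the time, the measured TCP pose, the force and the opening at its end, in the units of the state.
- get_state(): the state, without advancing time (a new reading comes with each control period).
- read_camera(name): name is "side" or "top" or "wrist"; returns a dict with "frame" (384x512x3 uint8, red, green, blue), "z_map" (384x512 float32, mm along the optical axis (not along the pixel's ray), 0 where there is no reading), "intrinsics" (3x3 intrinsics, pixels), "camera_from_world" (4x4, takes a point from world to camera coordinates). Camera axes: x right, y down, z forward; pixel columns grow to the right and rows downward; lengths in mm; the calibration is good to about 2 mm. A picture is of the moment at which its call begins.
- sign_off(): hands the job in, once; it reports no verdict.
The state is a dict: "t": time; "q": joint angles; "dq": joint speeds; "effort": joint torques, N m; "ee_pos": TCP position; "tcp_rot": TCP orientation; "contact_force": force on the tool from outside, world axes, zero at the start; "moment": the same for the moment, N m; "gripper_width": opening from 0.0 (shut) to 1.0 (fully open).
Only numpy, scipy, OpenCV 4.12 (cv2) and the standard library are available. Lean on these libraries where they do the work, as an engineer would, in place of code of your own. Each camera call takes 0.05 s, during which the arm holds its last target.

## Working session

There is one attempt and no reset: what is moved stays moved. The work goes in short steps, Python scripts to look and compute and a tool call to move; the robot and the scene stay as the last step left them, time stands still between calls to the robot, and variables do not carry over. Pictures are saved under pics/ and viewed, and the job is handed in when it is done.

Besides the shell and the picture viewer there is one more tool, called after "Request:" as name(argument=value, ...), one argument or row to a line, values as JSON. drive_tool: Moves the arm, as the interface text tells. Its arguments: {"type":"object","properties":{"steps":{"type":"array"},"force":{"type":"number"}},"required":["steps"]}

```bash
mkdir -p pics; ls
python3 - <<'E'
from bench import *
import cv2,numpy as np
s=get_state()
for k in s: print(k,np.round(s[k],3).tolist())
print(pinch_z)
for n in ["side","top","wrist"]:
    d=read_camera(n)
    cv2.imwrite(f"pics/{n}0.png",d["frame"][:,:,::-1]); np.savez(f"/tmp/{n}0.npz",**d)
    print(n,d["intrinsics"].tolist(),np.round(d["camera_from_world"],3).tolist())
E
```

```text
pics
t 0.0
q [70.379, 7.134, 94.634, 0.003, 78.353, -4.733]
dq [-0.008, -0.068, -0.056, -0.041, -0.085, -0.031]
effort [-0.0, -42.363, -36.544, -0.0, 0.007, -0.0]
ee_pos [166.814, 627.596, 230.053]
tcp_rot [[-0.966, 0.257, -0.001], [0.257, 0.966, -0.002], [0.0, -0.002, -1.0]]
contact_force [0.004, 0.058, 0.226]
moment [0.047, 0.039, -0.034]
gripper_width 1.002
18.700000000000003
side [[387.061693640242, 0.0, 256.0863959008912], [0.0, 387.061693640242, 198.12331976210618], [0.0, 0.0, 1.0]] [[-0.984, -0.177, 0.01, 592.096], [-0.098, 0.497, -0.862, 152.317], [0.147, -0.85, -0.506, 996.809], [0.0, 0.0, 0.0, 1.0]]
top [[448.2160140943701, 0.0, 257.72755162082666], [0.0, 448.2160140943701, 195.41653989401544], [0.0, 0.0, 1.0]] [[-0.006, -1.0, -0.019, 52.736], [-0.992, 0.008, -0.123, 584.548], [0.123, 0.018, -0.992, 1269.187], [0.0, 0.0, 0.0, 1.0]]
wrist [[315.484667540172, 0.0, 255.0628896303211], [0.0, 315.484667540172, 196.8464671710721], [0.0, 0.0, 1.0]] [[0.256, 0.967, -0.002, -650.15], [0.926, -0.245, 0.287, -37.583], [0.277, -0.075, -0.958, 379.126], [0.0, 0.0, 0.0, 1.0]]
```

View pics/side0.png

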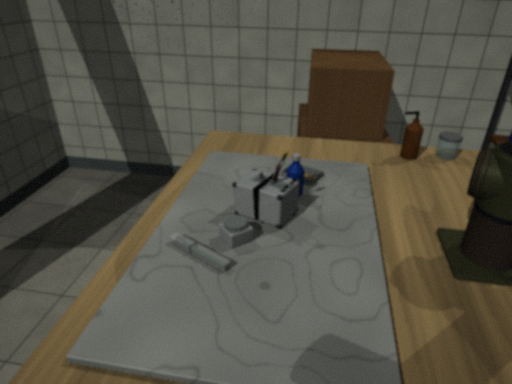

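View pics/top0.png

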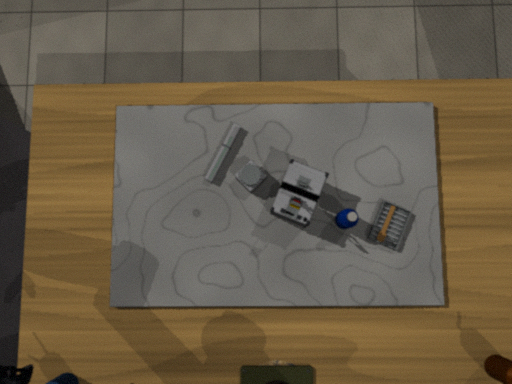

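View pics/wrist0.png

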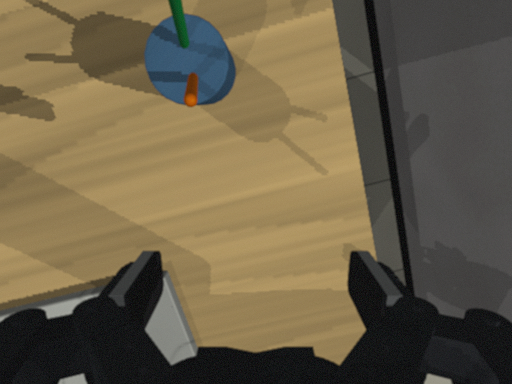

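Run:
```python
import cv2,numpy as np
a=np.load("/tmp/top0.npz")["frame"][150:240,220:420,::-1]
b=np.load("/tmp/side0.npz")["frame"][140:240,210:340,::-1]
g=lambda i:np.clip(i.astype(float)*1.6,0,255).astype(np.uint8)
cv2.imwrite("pics/ta.png",cv2.resize(g(a),None,fx=4,fy=4,interpolation=2))
cv2.imwrite("pics/sa.png",cv2.resize(g(b),None,fx=6,fy=6,interpolation=2))
```

```text
(no output)
```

View pics/ta.png

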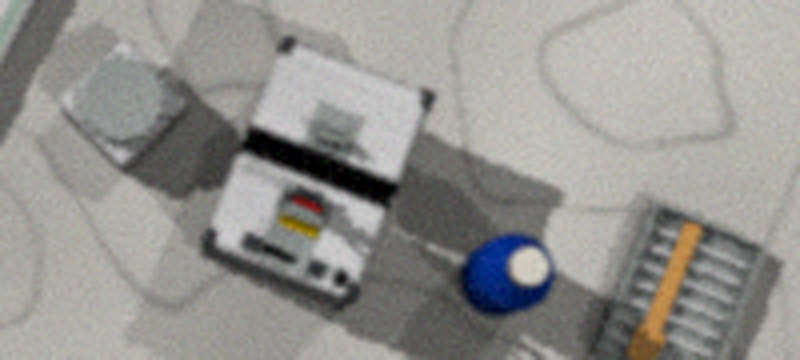

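View pics/sa.png

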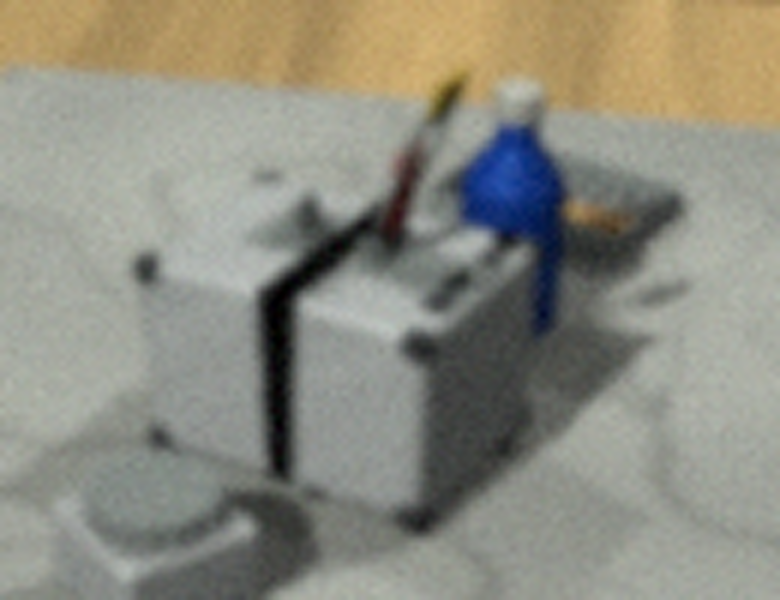

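```bash
cat > h.py <<'E'
from bench import *
import cv2,numpy as np
def shot(n,tag,crop=None,f=1,gain=1.6):
    d=read_camera(n); np.savez(f"/tmp/{tag}.npz",**d)
    i=d["frame"][:,:,::-1]
    if crop: r0,r1,c0,c1=crop; i=i[r0:r1,c0:c1]
    i=np.clip(i.astype(float)*gain,0,255).astype(np.uint8)
    cv2.imwrite(f"pics/{tag}.png",cv2.resize(i,None,fx=f,fy=f,interpolation=cv2.INTER_CUBIC))
    return d
def cloud(d):
    K=d["intrinsics"];T=d["camera_from_world"];z=d["z_map"].astype(float)
    v,u=np.mgrid[:z.shape[0],:z.shape[1]]
    p=np.stack([(u-K[0,2])/K[0,0]*z,(v-K[1,2])/K[1,1]*z,z],-1)
    w=(p-T[:3,3])@T[:3,:3]; w[z==0]=np.nan
    return w
def ray(d,u,v,z):
    K=d["intrinsics"];T=d["camera_from_world"]
    c=-T[:3,:3].T@T[:3,3]; r=T[:3,:3].T@np.array([(u-K[0,2])/K[0,0],(v-K[1,2])/K[1,1],1])
    return c+r*(z-c[2])/r[2]
def proj(d,p):
    K=d["intrinsics"];T=d["camera_from_world"]
    c=T[:3,:3]@np.asarray(p,float)+T[:3,3]; q=K@c; return q[:2]/q[2]
E
python3 - <<'E'
from h import *
d=dict(np.load("/tmp/top0.npz")); w=cloud(d)
m=(w[...,2]>118)&(w[...,2]<138); m[:150]=0;m[245:]=0;m[:,:260]=0;m[:,332:]=0
pts=w[m]; print(len(pts),np.median(pts[:,2]))
r=cv2.minAreaRect(pts[:,:2].astype(np.float32)); print(r,cv2.boxPoints(r))
im=d["frame"].astype(int);R,G,B=im[...,0],im[...,1],im[...,2]
for nm,k in (("red",(R>G+40)&(R>B+40)),("yel",(R>B+50)&(G>B+35))):
    k=k.copy();k[:185]=0;k[215:]=0;k[:,285:310]&=True;k[:,:285]=0;k[:,310:]=0
    v,u=np.nonzero(k);print(nm,len(u),u.mean(),v.mean(),np.nanmean(w[k],0), np.nanmax(w[k],0))
b=w[200:230,325:365];k=b[...,2]>60;print("bottle",np.nanmean(b[k],0),np.nanmax(b[...,2]))
E
```

```text
1985 126.14641100976314
((583.5113525390625, -65.38426208496094), (111.07229614257812, 156.0691680908203), 67.58649444580078) [[ 490.1965    -86.97133 ]
 [ 634.4756   -146.47867 ]
 [ 676.8262    -43.797195]
 [ 532.5471     15.710144]]
red 8 296.5 200.625 [552.61371817 -54.02283871 181.37283004] [556.82338881 -47.07396683 189.84706784]
yel 18 294.22222222222223 206.11111111111111 [534.40953167 -45.35462674 222.10952149] [540.19059933 -34.73877147 227.09453387]
bottle [ 510.71417702 -193.63446882  118.07741934] 160.98406312726476
```

Request:
drive_tool(
  steps=[0,0,0,-1.5,0,255,-12.95,-13.85,-1.5,0.13,255,-12.95,-13.85,-1.5,0.13,255,-12.95,-13.85,-1.5,0.13,255,-12.95,-13.85,-1.5,0.13,255,-12.95,-13.85,-1.5,0.13,255,-12.95,-13.85,-1.5,0.13,255,-12.95,-13.85,-1.5,0.13,255,-12.95,-13.85,-1.5,0.13,255,-12.95,-13.85,-1.5,0.13,255,-12.95,-13.85,-1.5,0.13,255,-12.95,-13.85,-1.5,0.13],
  force=40,
)

```text
t: 1.65
ee_pos: [492.2, 20.2, 291.2]
tcp_rot: [[-0.925, 0.38, 0.0], [0.38, 0.925, 0.0], [-0.0, 0.0, -1.0]]
contact_force: [0.5, 0.5, 0.6]
gripper_width: -0.002
```

Request:
drive_tool(
  steps=[255,0,0,0,0,255,0,0,0,0],
)

```text
t: 1.9
ee_pos: [491.5, 22.2, 290.9]
tcp_rot: [[-0.925, 0.381, -0.001], [0.381, 0.925, 0.001], [0.001, 0.0, -1.0]]
contact_force: [-0.7, 0.5, -0.3]
gripper_width: 0.001
```

Run:
```python
from h import *
s=get_state();print(s["t"],s["ee_pos"],s["contact_force"],s["dq"])
shot("wrist","w1",None,1.5,1.3)
```

```text
1.9 [491.51658476  22.20813382 290.89720683] [-0.70185282  0.50871985 -0.2848345 ] [ 1.83051422 -0.71122751  0.29146786 -0.03092345 -0.11557618 -0.09679666]
```

View pics/w1.png

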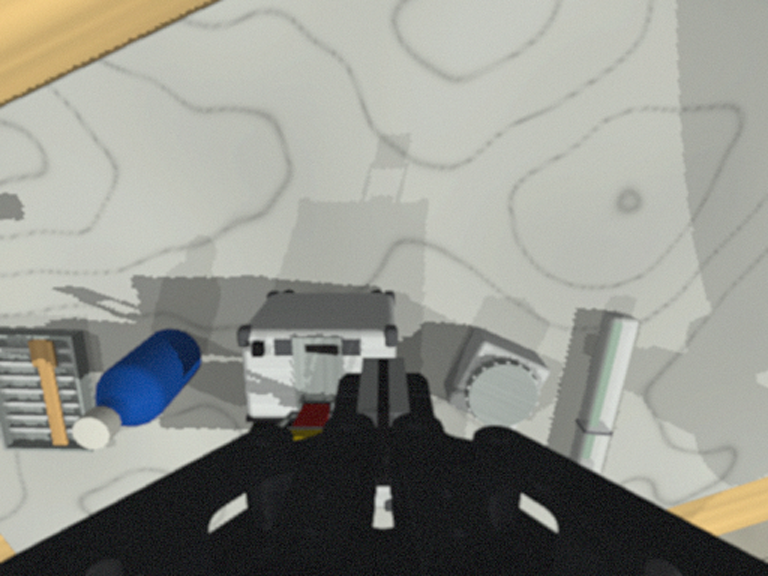

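Request:
drive_tool(
  steps=[255,-2.75,-1.1,-0.2,0,255,-2.75,-1.1,-0.2,0,255,-2.75,-1.1,-0.2,0,255,-2.75,-1.1,-0.2,0],
)

```text
t: 2.45
ee_pos: [576.4, -58.8, 299.1]
tcp_rot: [[-0.926, 0.378, -0.001], [0.378, 0.926, 0.001], [0.001, 0.0, -1.0]]
contact_force: [-0.1, 0.3, 0.7]
gripper_width: -0.001
```

Run:
```python
from h import *
s=get_state();print(s["t"],s["ee_pos"],s["contact_force"],s["dq"])
d=shot("wrist","w2",None,1.5,1.3)
w=cloud(d);m=(w[...,2]>120)&(w[...,2]<136);print(m.sum())
im=d["frame"].astype(int);R,G,B=im[...,0],im[...,1],im[...,2]
for nm,k in (("red",(R>G+60)&(R>B+60)),("yel",(R>B+60)&(G>B+45))):
    n,l,st,c=cv2.connectedComponentsWithStats(k.astype(np.uint8)); i=1+np.argmax(st[1:,4]);k=l==i
    q=w[k];q=q[~np.isnan(q[:,0])];print(nm,st[i],c[i],q.mean(0),np.percentile(q,[5,95],0))
```

```text
2.45 [576.43383857 -58.76156809 299.0838966 ] [-0.09477057  0.28949273  0.66024389] [ 0.3905958  -1.33716547  0.70261516 -0.08235383 -0.04080417 -0.12537697]
12934
red [240 164  24   4  91] [251.38461538 165.51648352] [553.75303983 -51.55246139 186.46503554] [[550.41121618 -59.32387669 185.10284818]
 [557.40094062 -43.86785268 187.6627822 ]]
yel [ 387  284  125   43 1951] [439.73090723 306.11891338] [9.17268176e+02 1.28546874e+02 6.78161407e-02] [[890.33724813  69.58980128  -1.20230375]
 [942.80063226 205.85189617   1.33997639]]
```

View pics/w2.png

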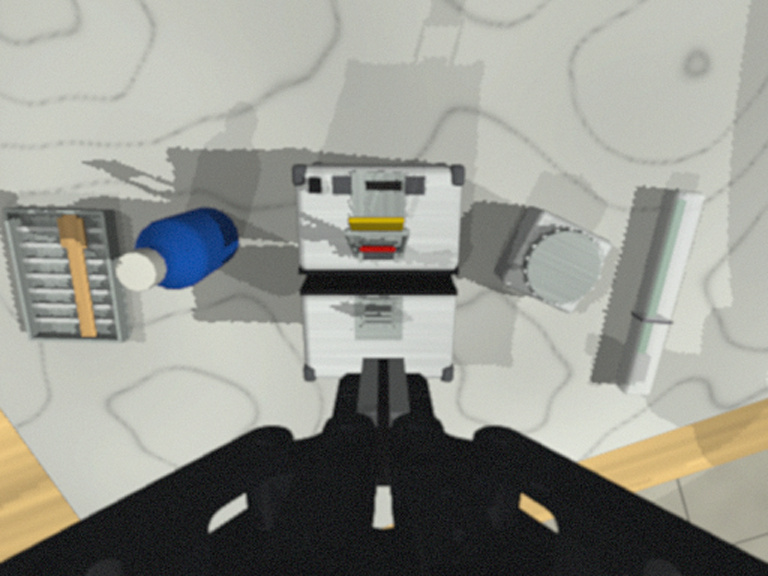

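Run:
```python
from h import *
d=dict(np.load("/tmp/w2.npz")); w=cloud(d)
im=d["frame"].astype(int);R,G,B=im[...,0],im[...,1],im[...,2]
k=(R>B+60)&(G>B+45);k[:130]=0;k[165:]=0;k[:,220:280]&=True;k[:,:220]=0;k[:,280:]=0
q=w[k];v,u=np.nonzero(k);print("yel",len(q),u.min(),u.max(),v.min(),v.max(),q.mean(0),np.percentile(q,[5,95],0))
ang=None
# fixed half top: points at z 124-132, seam
m=(w[...,2]>123)&(w[...,2]<133);m[:100]=0;m[182:]=0;m[:,:190]=0;m[:,320:]=0
r=cv2.minAreaRect(w[m][:,:2].astype(np.float32));print(np.median(w[m][:,2]),r);print(cv2.boxPoints(r))
m=(w[...,2]>120)&(w[...,2]<133);m[:192]=0;m[260:]=0;m[:,:190]=0;m[:,320:]=0
r=cv2.minAreaRect(w[m][:,:2].astype(np.float32));print(np.median(w[m][:,2]),r);print(cv2.boxPoints(r))
i=d["frame"][100:260,180:330,::-1];cv2.imwrite("pics/w2z.png",cv2.resize(i,None,fx=4,fy=3.75,interpolation=2))
# keeper height
O=np.array([579,-62]);ex=np.array([.925,-.38]);ey=np.array([.38,.925])
c=(w[...,:2]-O);X=c@ex;Y=c@ey
for x in range(0,60,3):
    s=(abs(X-x)<1.5)&(abs(Y)<8);print(x,s.sum(),np.round(np.nanmax(w[s][:,2]) if s.any() else 0,1),end="; ")
for x in range(-75,-45,3):
    s=(abs(X-x)<1.5)&(abs(Y)<15);print(x,s.sum(),np.round(np.nanpercentile(w[s][:,2],[50,95]) if s.any() else 0,1),end="; ")
```

```text
yel 283 232 269 145 152 [536.20271561 -44.43748268 222.3151159 ] [[530.72104306 -54.67401334 213.06535229]
 [541.8694934  -34.15089318 226.92958188]]
128.08381549447301 ((546.766845703125, -48.152015686035156), (111.53693389892578, 71.66535949707031), 67.80806732177734)
[[ 492.52417   -86.25499 ]
 [ 558.88086  -113.323746]
 [ 601.0095    -10.049042]
 [ 534.65283    17.019714]]
125.36380296006564 ((623.539794921875, -80.3099136352539), (111.31802368164062, 71.73843383789062), 67.89209747314453)
[[ 569.3604   -118.37724 ]
 [ 635.8244   -145.37614 ]
 [ 677.7192    -42.242584]
 [ 611.2552    -15.243683]]
0 203 349.6; 3 260 354.4; 6 79 352.3; 9 8 348.0; 12 160 127.8; 15 39 128.1; 18 56 131.7; 21 50 135.2; 24 116 148.4; 27 49 148.9; 30 15 143.4; 33 1 140.0; 36 19 130.4; 39 41 130.2; 42 30 127.9; 45 31 127.5; 48 42 128.1; 51 31 125.6; 54 37 126.0; 57 38 125.5; -75 70 [20.2 21.4]; -72 46 [19.8 21.1]; -69 143 [123.  126.6]; -66 107 [127.4 131. ]; -63 109 [130. 131.]; -60 93 [132.3 135.8]; -57 97 [132.2 135.3]; -54 89 [130.4 133.5]; -51 135 [130.5 226.1]; -48 258 [225.3 226.9];
```

View pics/w2z.png

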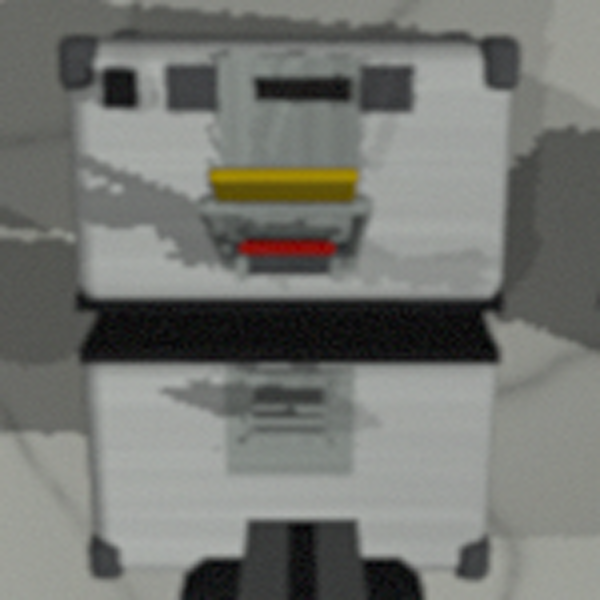

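Run:
```python
from h import *
d=dict(np.load("/tmp/w2.npz")); w=cloud(d); s=get_state();p=s["ee_pos"];Rt=s["tcp_rot"]
t=(w-p)@Rt
for v in range(234,262,3):
    print(v,[tuple(np.round(t[v,u]).astype(int)) if not np.isnan(t[v,u,0]) else None for u in range(232,280,4)])
for u,v,z in ((255,123.5,131),(255,123.5,134),(251.4,165.5,187)):
    c=ray(d,u,v,z)[:2]-[580.5,-62.2];print(c@[.926,-.378],c@[.378,.926])
```

```text
234 [(np.int64(-65), np.int64(-24), np.int64(176)), (np.int64(-65), np.int64(-20), np.int64(177)), (np.int64(-65), np.int64(-15), np.int64(176)), (np.int64(-64), np.int64(-11), np.int64(174)), (np.int64(-64), np.int64(-7), np.int64(175)), (np.int64(-64), np.int64(-2), np.int64(176)), (np.int64(-64), np.int64(2), np.int64(175)), (np.int64(-64), np.int64(6), np.int64(175)), (np.int64(-64), np.int64(11), np.int64(174)), (np.int64(-64), np.int64(15), np.int64(174)), (np.int64(-64), np.int64(20), np.int64(175)), (np.int64(-64), np.int64(24), np.int64(175))]
237 [(np.int64(-68), np.int64(-24), np.int64(175)), (np.int64(-68), np.int64(-20), np.int64(175)), (np.int64(-68), np.int64(-15), np.int64(177)), (np.int64(-68), np.int64(-11), np.int64(176)), (np.int64(-68), np.int64(-7), np.int64(176)), (np.int64(-68), np.int64(-2), np.int64(176)), (np.int64(-68), np.int64(2), np.int64(177)), (np.int64(-68), np.int64(7), np.int64(176)), (np.int64(-68), np.int64(11), np.int64(175)), (np.int64(-68), np.int64(15), np.int64(177)), (np.int64(-68), np.int64(20), np.int64(175)), (np.int64(-68), np.int64(24)
[... 3698 characters left out ...]
-17)), (np.int64(6), np.int64(10), np.int64(-15))]
261 [(np.int64(7), np.int64(-9), np.int64(-20)), (np.int64(7), np.int64(-7), np.int64(-19)), (np.int64(11), np.int64(-5), np.int64(-26)), (np.int64(11), np.int64(-3), np.int64(-27)), (np.int64(11), np.int64(-2), np.int64(-27)), (np.int64(11), np.int64(0), np.int64(-27)), (np.int64(11), np.int64(1), np.int64(-27)), (np.int64(11), np.int64(3), np.int64(-27)), (np.int64(11), np.int64(5), np.int64(-27)), (np.int64(12), np.int64(6), np.int64(-28)), (np.int64(7), np.int64(8), np.int64(-18)), (np.int64(7), np.int64(10), np.int64(-20))]
-59.02496860536228 2.7186810207572627
-59.20983419350377 2.7179308945932874
-28.91013877518025 -0.2341450043525839
```

Request:
drive_tool(
  steps=[255,1.83,-0.04,0,0,255,1.83,-0.04,0,0,255,1.83,-0.04,0.6,0,255,1.83,-0.04,1.4,0,255,1.83,-0.04,2.15,0,255,1.83,-0.04,2.15,0,255,1.83,-0.04,2.15,0],
)

```text
t: 3.38
ee_pos: [509.2, -33.7, 215.2]
tcp_rot: [[-0.925, 0.379, 0.003], [0.379, 0.925, -0.0], [-0.003, 0.001, -1.0]]
contact_force: [0.6, -0.7, 1.1]
gripper_width: -0.003
```

Run:
```python
from h import *
s=get_state();p=s["ee_pos"];c=p[:2]-[580.5,-62.2];print(s["t"],p,c@[.926,-.378],c@[.378,.926],s["contact_force"])
shot("wrist","w3",None,1.5,1.3)
```

```text
3.375 [509.24265179 -33.65625683 215.18723708] -76.77383936367971 -0.5037714512993574 [ 0.62514387 -0.66779796  1.07388048]
```

View pics/w3.png

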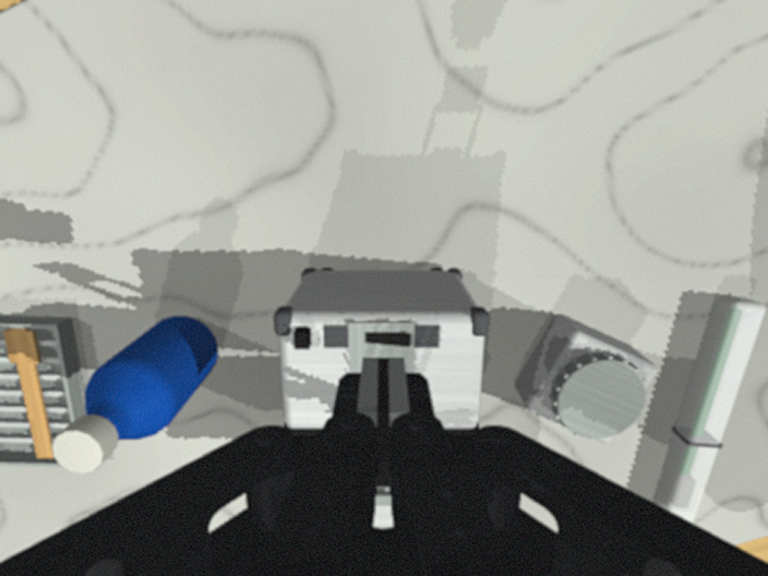

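Request:
drive_tool(
  steps=[255,-0.15,0,0,0,255,-0.3,0,0,0,255,-0.45,0,0,0,255,-0.6,0,0,0,255,-0.75,0,0,0,255,-0.9,0,0,0,255,-1.0,0,0,0,255,-1.1,0,0,0],
)

```text
t: 4.42
ee_pos: [549.4, -50.8, 213.3]
tcp_rot: [[-0.925, 0.38, -0.0], [0.38, 0.925, -0.0], [0.0, -0.0, -1.0]]
contact_force: [0.1, -0.8, -0.5]
gripper_width: -0.003
```

Run:
```python
from h import *
shot("side","s1",(150,240,220,320),7,1.6)
```

```text
(no output)
```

View pics/s1.png

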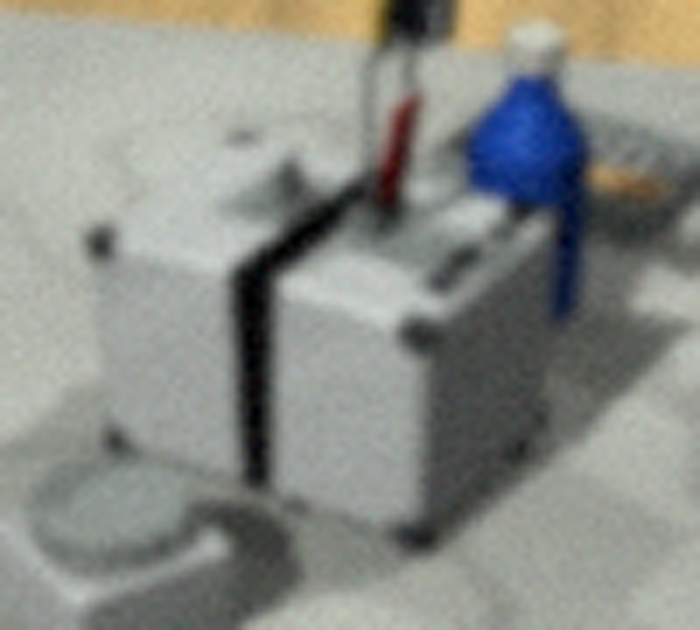

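Request:
drive_tool(
  steps=[255,-0.12,0,0,0,255,-0.24,0,0,0,255,-0.36,0,0,0,255,-0.48,0,0,0,255,-0.6,0,0,0,255,-0.6,0,0,0,255,-0.6,0,0,0,255,-0.6,0,0,0],
)

```text
t: 5.48
ee_pos: [571.3, -59.7, 213.3]
tcp_rot: [[-0.925, 0.38, -0.0], [0.38, 0.925, -0.0], [0.0, -0.0, -1.0]]
contact_force: [-0.9, -0.3, 0.4]
gripper_width: -0.002
```

Run:
```python
from h import *
shot("side","s2",(150,240,220,320),7,1.6)
```

```text
(no output)
```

View pics/s2.png

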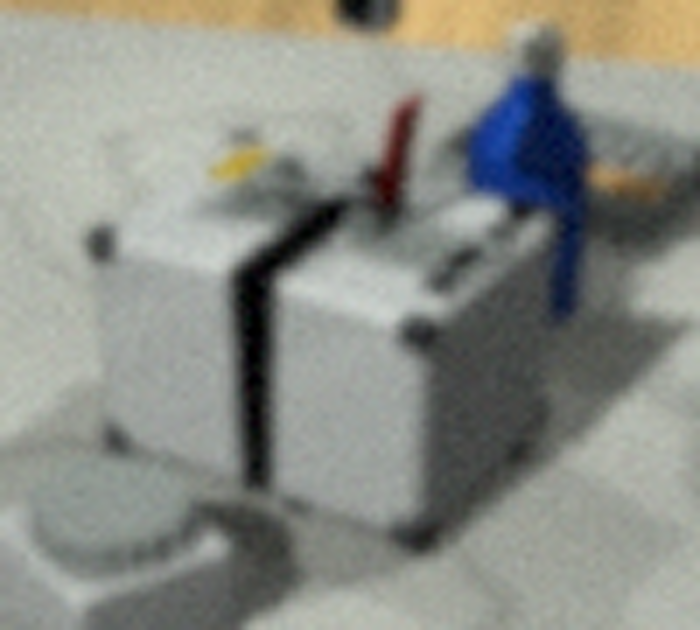

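Request:
drive_tool(
  steps=[255,0,0,-1,0,255,-3.1,0,-1,0,255,-3.1,0,-1,0,255,-3.1,0,-1,0,255,-3.1,0,-1,0,255,-3.1,0,-1,0],
)

```text
t: 6.28
ee_pos: [685.4, -106.4, 254.4]
tcp_rot: [[-0.925, 0.38, 0.001], [0.38, 0.925, -0.0], [-0.001, 0.0, -1.0]]
contact_force: [-0.5, -0.1, -0.3]
gripper_width: -0.0
```

Run:
```python
from h import *
s=get_state();p=s["ee_pos"];O=np.array([580.5,-62.2]);c=p[:2]-O;print(s["t"],p,c@[.926,-.378],c@[.378,.926])
d=shot("wrist","w4",(70,270,130,380),3,1.3); w=cloud(d)
im=d["frame"].astype(int);R,G,B=im[...,0],im[...,1],im[...,2]
k=(R>B+60)&(G>B+45)&(w[...,2]>110)
n,l,st,c=cv2.connectedComponentsWithStats(k.astype(np.uint8)); i=1+np.argmax(st[1:,4]);k=l==i;print(st[i])
q=w[k];X=(q[:,:2]-O)@[.926,-.378];Y=(q[:,:2]-O)@[.378,.926]
for a in (X,Y,q[:,2]): print(np.round(np.percentile(a,[2,50,98]),1))
print(np.polyfit(X,q[:,2],1))
```

```text
6.275 [ 685.40844398 -106.3704237   254.39507074] 113.84163928579855 -1.246420517593215
[238  98  33  23 747]
[37.5 45.6 54.1]
[-12.7  -0.9  11.5]
[138.7 141.4 143.7]
[ -0.20651039 150.74472238]
```

View pics/w4.png

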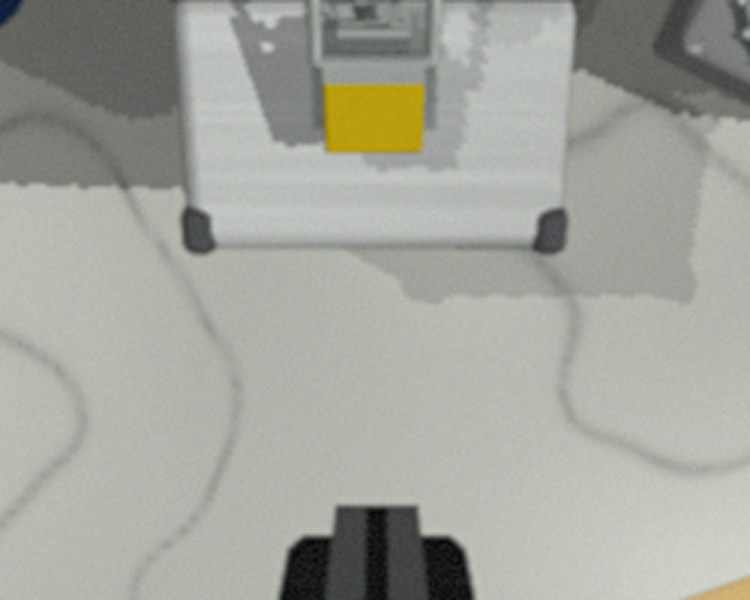

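Request:
drive_tool(
  steps=[255,1.4,0,0,0,255,1.4,0,0.8,0,255,1.4,0.02,1.6,0,255,1.4,0.02,2.2,0,255,1.4,0.02,2.55,0,255,1.4,0.02,2.55,0,255,1.4,0.02,2.55,0],
)

```text
t: 7.2
ee_pos: [635.3, -85.0, 153.0]
tcp_rot: [[-0.925, 0.38, 0.002], [0.38, 0.925, -0.001], [-0.002, 0.0, -1.0]]
contact_force: [0.1, -0.9, 0.4]
gripper_width: -0.004
```

```bash
cat > st.py <<'E'
from h import *
s=get_state();p=s["ee_pos"];O=np.array([580.5,-62.2]);c=p[:2]-O;print(s["t"],"X %.1f Y %.1f Z %.1f"%(c@[.926,-.378],c@[.378,.926],p[2]),np.round(s["contact_force"],1),np.round(s["moment"],2))
E
python3 st.py
```

```text
7.2 X 59.4 Y -0.4 Z 153.0 [ 0.1 -0.9  0.4] [ 0.   -0.01  0.02]
```

Request:
drive_tool(
  steps=[255,0.03,0,0.1,0,255,0.03,0,0.2,0,255,0.03,0,0.25,0,255,0.03,0,0.28,0,255,0.03,0,0.31,0,255,0.03,0,0.31,0],
)

```text
t: 7.95
ee_pos: [633.8, -84.5, 139.7]
tcp_rot: [[-0.925, 0.38, 0.001], [0.38, 0.925, -0.0], [-0.001, 0.0, -1.0]]
contact_force: [-1.7, 0.6, 4.0]
gripper_width: -0.004
```

Request:
drive_tool(
  steps=[255,0,0,0.03,0,255,0,0,0.06,0,255,0,0,0.06,0],
)

```text
t: 8.32
ee_pos: [634.3, -84.6, 138.1]
tcp_rot: [[-0.925, 0.38, 0.002], [0.38, 0.925, -0.001], [-0.002, 0.0, -1.0]]
contact_force: [-1.4, -0.1, 6.1]
gripper_width: 0.001
```

Contact at 4–6 N; I continue in small steps.

Request:
drive_tool(
  steps=[255,0,0,0.03,0,255,0,0,0.06,0,255,0,0,0.06,0],
)

```text
t: 8.7
ee_pos: [634.1, -84.6, 134.9]
tcp_rot: [[-0.925, 0.38, 0.002], [0.38, 0.925, -0.0], [-0.002, 0.0, -1.0]]
contact_force: [-1.4, 0.4, 3.5]
gripper_width: -0.001
```

Request:
drive_tool(
  steps=[255,0,0,0.03,0,255,0,0,0.06,0,255,0,0,0.06,0],
)

```text
t: 9.07
ee_pos: [632.9, -84.3, 130.5]
tcp_rot: [[-0.925, 0.38, -0.002], [0.38, 0.925, 0.0], [0.002, -0.0, -1.0]]
contact_force: [0.1, -1.2, 0.7]
gripper_width: 0.001
```

Request:
drive_tool(
  steps=[255,0,0,-0.3,0,255,-0.5,0,-1.2,0,255,-1.3,0,-2.5,0,255,-1.4,0,-3,0,255,-1.4,0,-3,0,255,-1.4,0,-3,0],
)

```text
t: 9.82
ee_pos: [683.9, -105.2, 249.3]
tcp_rot: [[-0.925, 0.38, -0.004], [0.38, 0.925, 0.001], [0.004, -0.001, -1.0]]
contact_force: [-0.3, 0.9, 0.2]
gripper_width: 0.001
```

```bash
cat > tab.py <<'E'
import sys
from h import *
O=np.array([580.5,-62.2])
d=shot("wrist",sys.argv[1],(70,270,130,380),3,1.3); w=cloud(d)
im=d["frame"].astype(int);R,G,B=im[...,0],im[...,1],im[...,2]
k=(R>B+60)&(G>B+45)&(w[...,2]>110)
n,l,st,c=cv2.connectedComponentsWithStats(k.astype(np.uint8)); i=1+np.argmax(st[1:,4]);k=l==i;print(st[i])
q=w[k];X=(q[:,:2]-O)@[.926,-.378];Y=(q[:,:2]-O)@[.378,.926]
for a in (X,Y,q[:,2]): print(np.round(np.percentile(a,[2,50,98]),1))
print(np.polyfit(X,q[:,2],1))
shot("side",sys.argv[1]+"s",(150,240,220,320),7,1.6)
E
python3 st.py; python3 tab.py w5
```

```text
9.825 X 112.0 Y -0.8 Z 249.3 [-0.3  0.9  0.2] [ 0.01 -0.01  0.06]
[238  99  32  16 498]
[35.7 41.  47.3]
[-12.6  -0.5  11.5]
[125.7 128.8 131.8]
[ -0.42987634 146.46358818]
```

View pics/w5.png

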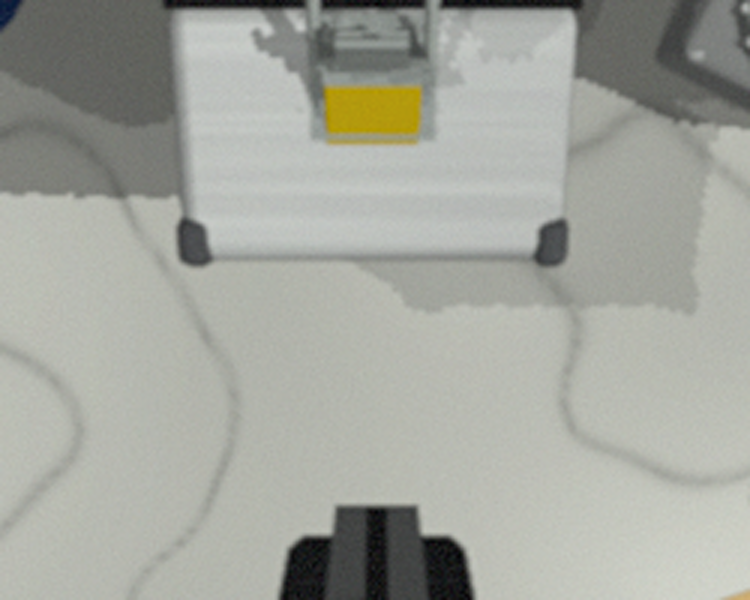

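View pics/w5s.png

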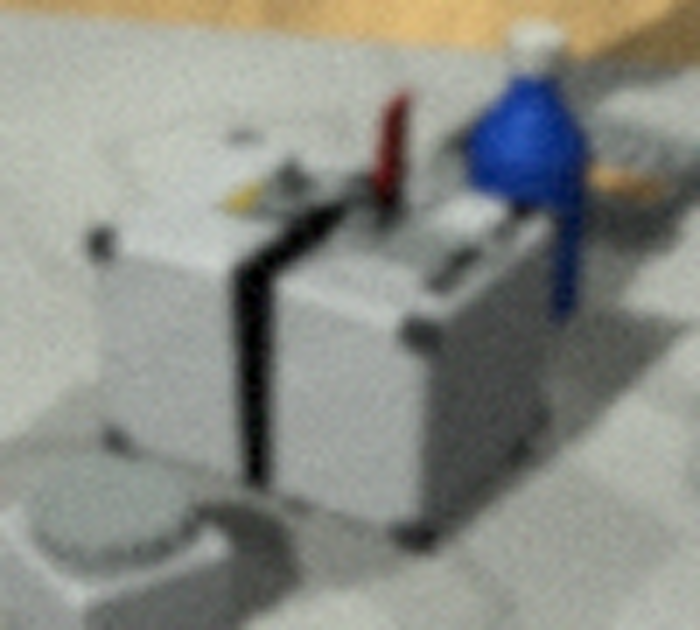

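Request:
drive_tool(
  steps=[255,2.9,0.01,0,0,255,2.9,0.01,0,0,255,2.9,0.01,0,0,255,2.9,0.01,0,0,255,2.9,0.01,0.5,0,255,2.9,0.01,1.2,0,255,2.9,0.01,1.7,0,255,2.9,0.01,1.7,0,255,2.9,0.01,1.7,0],
)

```text
t: 11.05
ee_pos: [578.8, -61.4, 184.2]
tcp_rot: [[-0.925, 0.38, 0.001], [0.38, 0.925, -0.0], [-0.001, 0.0, -1.0]]
contact_force: [0.1, 0.2, 0.9]
gripper_width: 0.003
```

```bash
python3 st.py
```

```text
11.05 X -1.9 Y 0.0 Z 184.2 [0.1 0.2 0.9] [-0.03 -0.01 -0.01]
```

Request:
drive_tool(
  steps=[255,0.15,0,0.08,0,255,0.3,0,0.08,0,255,0.4,0,0.08,0,255,0.49,0,0.09,0,255,0.57,0,0.1,0,255,0.67,0,0.15,0,255,0.77,0,0.2,0,255,0.77,0,0.2,0],
)

```text
t: 12.05
ee_pos: [551.0, -50.1, 177.1]
tcp_rot: [[-0.925, 0.38, 0.005], [0.38, 0.925, -0.002], [-0.005, 0.0, -1.0]]
contact_force: [4.7, -2.3, -0.8]
gripper_width: 0.001
```

```bash
python3 st.py;python3 - <<'E'
from h import *
shot("side","s6",(150,240,220,320),7,1.6)
E
```

```text
12.05 X -31.9 Y 0.1 Z 177.1 [ 4.7 -2.3 -0.8] [-0.32 -0.95  0.03]
```

View pics/s6.png

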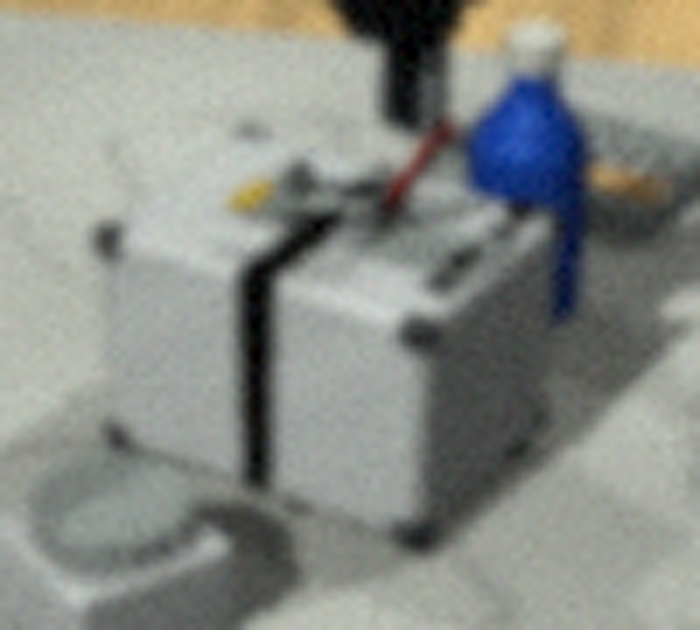

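Request:
drive_tool(
  steps=[255,0.09,0,0.06,0,255,0.18,0,0.13,0,255,0.26,0,0.21,0,255,0.33,0,0.29,0,255,0.39,0,0.38,0,255,0.45,0,0.475,0,255,0.45,0,0.475,0],
)

```text
t: 12.98
ee_pos: [534.6, -43.3, 158.8]
tcp_rot: [[-0.925, 0.38, 0.005], [0.38, 0.925, -0.002], [-0.006, 0.001, -1.0]]
contact_force: [3.2, -1.5, 2.4]
gripper_width: 0.002
```

```bash
python3 st.py;python3 - <<'E'
from h import *
shot("side","s7",(150,240,220,320),7,1.6)
E
```

```text
12.975 X -49.6 Y 0.2 Z 158.8 [ 3.2 -1.5  2.4] [-0.38 -0.69 -0.04]
```

View pics/s7.png

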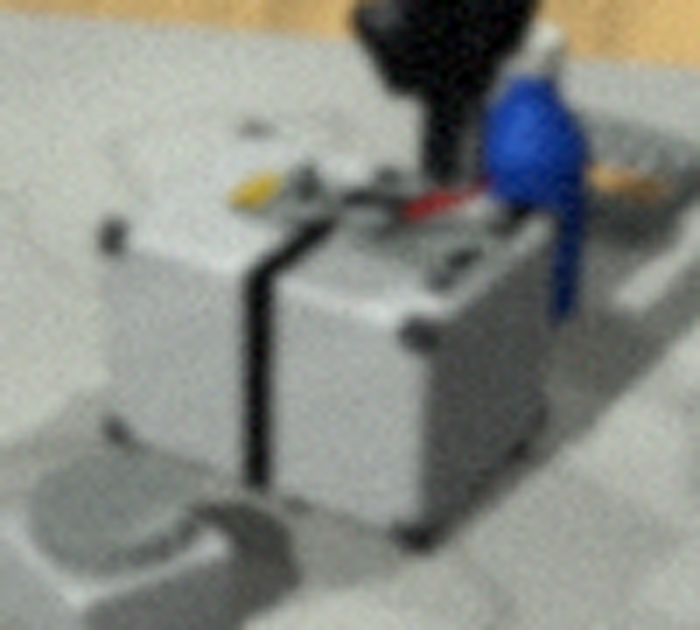

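Request:
drive_tool(
  steps=[255,0.04,0,0.1,0,255,0.08,0,0.2,0,255,0.09,0,0.28,0,255,0.1,0,0.35,0,255,0.1,0,0.35,0],
)

```text
t: 13.65
ee_pos: [527.7, -40.7, 141.1]
tcp_rot: [[-0.925, 0.38, -0.004], [0.38, 0.925, 0.001], [0.004, -0.001, -1.0]]
contact_force: [0.2, -0.2, -0.1]
gripper_width: 0.005
```

```bash
python3 st.py
```

```text
13.65 X -57.0 Y -0.1 Z 141.1 [ 0.2 -0.2 -0.1] [ 0.07 -0.03  0.02]
```

Request:
drive_tool(
  steps=[255,0,0,-0.5,0,255,0,0,-1.5,0,255,-1,0,-2.6,0,255,-2,0,-2.6,0,255,-2,0,-2.6,0,255,-2,0,-2.6,0],
)

```text
t: 14.4
ee_pos: [602.6, -71.3, 246.6]
tcp_rot: [[-0.925, 0.38, -0.002], [0.38, 0.925, 0.0], [0.002, -0.0, -1.0]]
contact_force: [-0.2, -0.8, 0.1]
gripper_width: -0.0
```

```bash
python3 st.py
cat > lev.py <<'E'
import sys
from h import *
O=np.array([580.5,-62.2])
d=shot("wrist",sys.argv[1],(70,270,130,380),3,1.3); w=cloud(d)
im=d["frame"].astype(int);R,G,B=im[...,0],im[...,1],im[...,2]
for nm,k in (("red",(R>G+60)&(R>B+60)),("yel",(R>B+60)&(G>B+45))):
    k=k&(w[...,2]>110)
    n,l,st,c=cv2.connectedComponentsWithStats(k.astype(np.uint8)); i=1+np.argmax(st[1:,4]);k=l==i
    q=w[k];X=(q[:,:2]-O)@[.926,-.378];Y=(q[:,:2]-O)@[.378,.926]
    print(nm,st[i],*[np.round(np.percentile(a,[2,50,98]),1) for a in (X,Y,q[:,2])],np.polyfit(X,q[:,2],1))
shot("side",sys.argv[1]+"s",(150,240,220,320),7,1.6)
E
python3 lev.py w8
```

```text
14.4 X 23.9 Y -0.1 Z 246.6 [-0.2 -0.8  0.1] [ 0.02 -0.01  0.  ]
red [ 241   78   26   44 1115] [-66.5 -52.  -35.8] [-9.6 -0.4  8.8] [137.1 139.5 141.9] [-1.09671736e-01  1.33907220e+02]
yel [238 198  31  19 566] [27.5 35.6 46.4] [-12.7  -0.8  11.9] [127.6 134.8 136.4] [ -0.18746415 141.19433152]
```

View pics/w8.png

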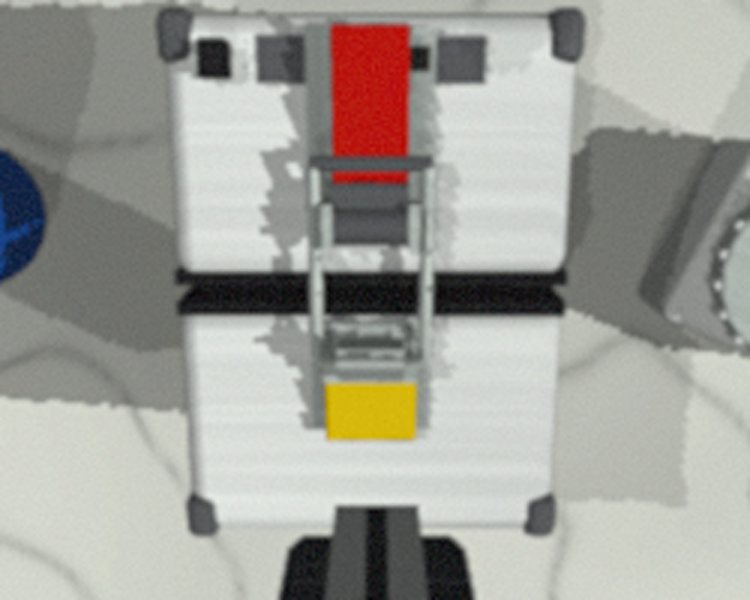

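View pics/w8s.png

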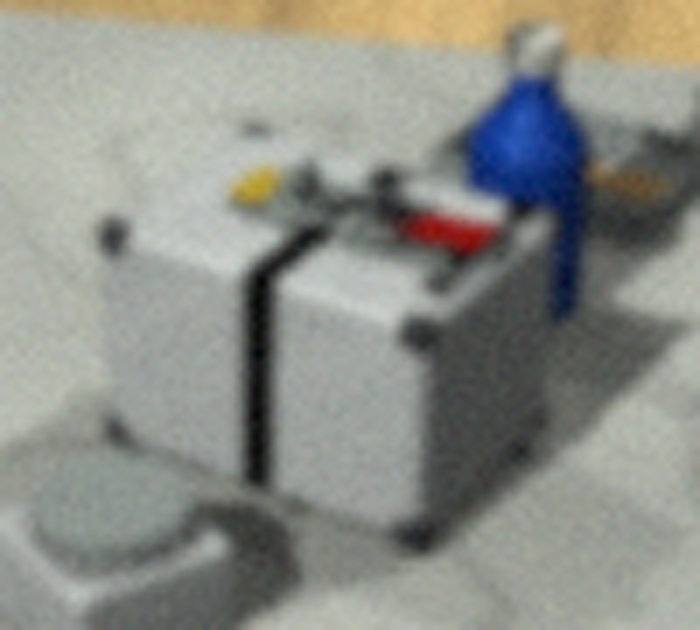

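Request:
drive_tool(
  steps=[255,2.37,0,0,0,255,2.37,0,0,0,255,2.37,0,0,0,255,2.37,0,0.9,0,255,2.37,0,1.7,0,255,2.37,0,2.3,0,255,2.37,0,2.3,0,255,2.37,0,2.3,0],
)

```text
t: 15.5
ee_pos: [516.5, -35.7, 156.0]
tcp_rot: [[-0.925, 0.38, 0.002], [0.38, 0.925, -0.0], [-0.002, 0.0, -1.0]]
contact_force: [-0.8, -0.4, 0.5]
gripper_width: -0.0
```

```bash
python3 st.py
```

```text
15.5 X -69.3 Y 0.3 Z 156.0 [-0.8 -0.4  0.5] [ 0.04 -0.01  0.01]
```

Request:
drive_tool(
  steps=[255,0.03,0,0.12,0,255,0.03,0,0.24,0,255,0.03,0,0.3,0,255,0.03,0,0.35,0,255,0.03,0,0.4,0,255,0.03,0,0.4,0],
)

```text
t: 16.25
ee_pos: [514.5, -35.1, 138.6]
tcp_rot: [[-0.925, 0.38, -0.0], [0.38, 0.925, 0.0], [0.0, -0.0, -1.0]]
contact_force: [0.7, 0.2, 0.4]
gripper_width: -0.001
```

```bash
python3 st.py
```

```text
16.25 X -71.4 Y 0.1 Z 138.6 [0.7 0.2 0.4] [-0.01 -0.02 -0.03]
```

Request:
drive_tool(
  steps=[255,0,0,0.02,0,255,0,0,0.04,0,255,0,0,0.04,0],
)

```text
t: 16.62
ee_pos: [514.6, -35.1, 137.4]
tcp_rot: [[-0.925, 0.38, 0.0], [0.38, 0.925, -0.0], [-0.0, 0.0, -1.0]]
contact_force: [-0.9, -0.4, 1.8]
gripper_width: 0.001
```

Request:
drive_tool(
  steps=[255,0,0,0.02,0,255,0,0,0.03,0,255,0,0,0.03,0],
)

```text
t: 17.0
ee_pos: [514.7, -35.1, 137.0]
tcp_rot: [[-0.925, 0.38, 0.0], [0.38, 0.925, -0.0], [-0.0, 0.0, -1.0]]
contact_force: [-2.7, 0.6, 6.4]
gripper_width: 0.003
```

Request:
drive_tool(
  steps=[255,0,0,0.02,0,255,0,0,0.03,0,255,0,0,0.03,0],
)

```text
t: 17.38
ee_pos: [514.8, -35.1, 136.8]
tcp_rot: [[-0.925, 0.38, 0.0], [0.38, 0.925, -0.0], [-0.0, 0.0, -1.0]]
contact_force: [-5.6, 1.1, 11.4]
gripper_width: 0.002
```

Request:
drive_tool(
  steps=[255,0,0,0.015,0,255,0,0,0.02,0,255,0,0,0.02,0],
)

```text
t: 17.75
ee_pos: [514.8, -35.1, 136.6]
tcp_rot: [[-0.925, 0.38, 0.0], [0.38, 0.925, -0.0], [-0.0, 0.0, -1.0]]
contact_force: [-7.0, 1.6, 14.9]
gripper_width: -0.003
```

Request:
drive_tool(
  steps=[255,0.015,0,0.015,0,255,0.02,0,0.02,0,255,0.02,0,0.02,0],
)

```text
t: 18.12
ee_pos: [514.8, -35.0, 136.5]
tcp_rot: [[-0.925, 0.38, 0.002], [0.38, 0.925, -0.001], [-0.002, 0.0, -1.0]]
contact_force: [-6.5, 0.5, 15.6]
gripper_width: 0.005
```

Request:
drive_tool(
  steps=[255,0,0,0.015,0,255,0,0,0.018,0,255,0,0,0.018,0],
)

```text
t: 18.5
ee_pos: [514.8, -35.1, 136.4]
tcp_rot: [[-0.925, 0.38, 0.002], [0.38, 0.925, -0.001], [-0.002, 0.0, -1.0]]
contact_force: [-7.6, 1.2, 19.3]
gripper_width: -0.001
```

Request:
drive_tool(
  steps=[255,0,0,0,0,255,0,0,0,0,255,0,0,0,0,255,0,0,0,0],
)

```text
t: 19.0
ee_pos: [514.9, -35.1, 136.4]
tcp_rot: [[-0.925, 0.38, 0.002], [0.38, 0.925, -0.001], [-0.002, 0.0, -1.0]]
contact_force: [-8.3, 0.6, 18.0]
gripper_width: -0.001
```

Request:
drive_tool(
  steps=[255,0,0,0,0,255,0,0,0,0,255,0,0,0,0],
)

```text
t: 19.38
ee_pos: [514.8, -35.1, 136.4]
tcp_rot: [[-0.925, 0.38, 0.002], [0.38, 0.925, -0.001], [-0.002, 0.0, -1.0]]
contact_force: [-10.0, 0.6, 18.7]
gripper_width: 0.0
```

Request:
drive_tool(
  steps=[255,0,0,-0.05,0,255,0,0,-0.12,0,255,0,0,-0.4,0,255,0,0,-1.5,0,255,-1,0,-2.7,0,255,-2.3,0,-2.7,0,255,-2.3,0,-2.7,0,255,-2.3,0,-2.7,0],
)

```text
t: 20.38
ee_pos: [598.3, -69.6, 239.6]
tcp_rot: [[-0.925, 0.38, -0.002], [0.38, 0.925, 0.001], [0.002, -0.0, -1.0]]
contact_force: [0.8, 0.3, -0.2]
gripper_width: 0.002
```

```bash
python3 st.py; python3 lev.py w9
```

```text
20.375 X 19.2 Y -0.1 Z 239.6 [ 0.8  0.3 -0.2] [-0.01 -0.03  0.04]
red [ 240   85   27   44 1127] [-66.4 -51.7 -35.5] [-9.5 -0.5  9.1] [135.4 136.9 138.5] [-2.59547194e-02  1.35553796e+02]
yel [238 206  31  19 582] [27.4 35.6 43.8] [-13.2  -0.8  11.6] [133.5 135.1 136.5] [-6.12261441e-02  1.37179068e+02]
```

View pics/w9.png

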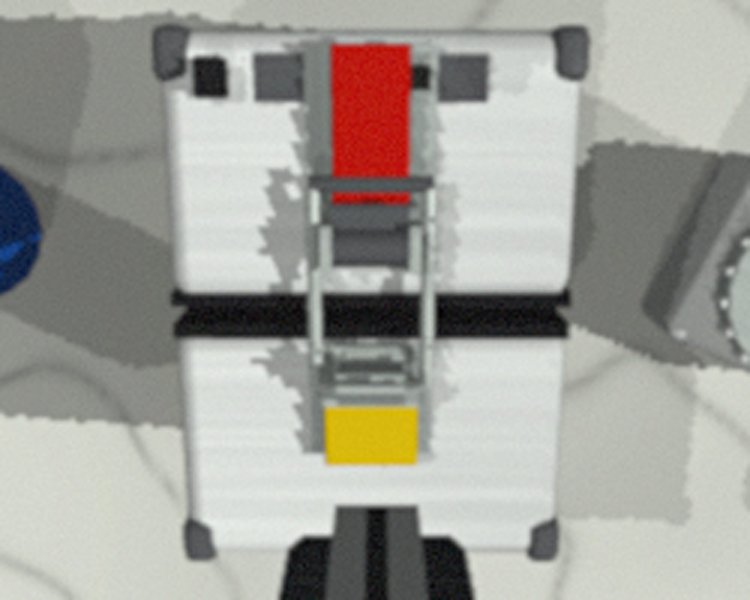

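View pics/w9s.png

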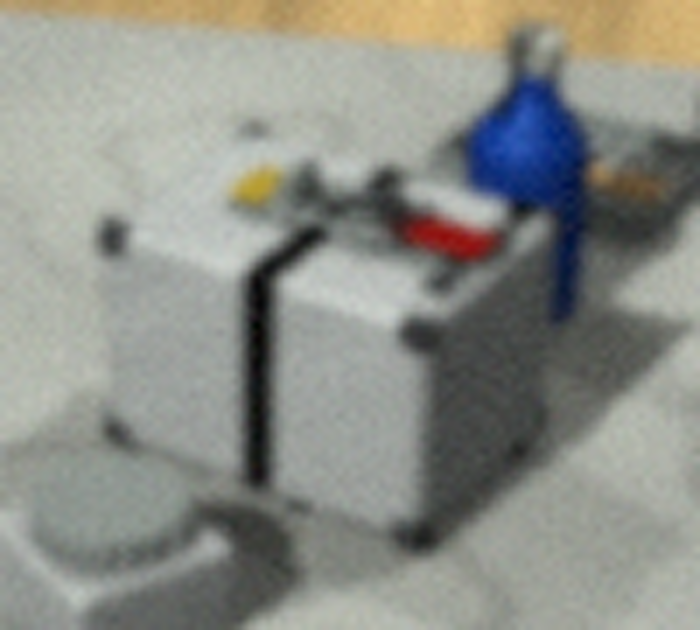

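```bash
python3 -c "
from bench import *
print(sign_off())"
```

```text
the job is handed in; nothing more can be done
None
```

The draw latch is closed, and I handed the job in at about 20.4 s with the arm raised clear of everything.

- **Loop:** I pushed it over until it fell onto the keeper's slope by itself. Pressing the yellow tab showed at most about 6 N at the end of each step, below the stated 8 to 16 N. The force then dropped and the tab fell about 12 mm. With the finger gone it stayed down, and the seam gap narrowed as the lever came down, so I take the bar to be hooked.
- **Lever:** I swept it down with about 5 N or less at the readings I took, then set it home near the tip. The downward push read 18 to 19.3 N for about 0.9 s. That is a little above the 16 N asked. If the finger bore right at the tip, that is about 22 N on the stop, under the 28 N limit. There was also a sideways drag of 7 to 10 N on the finger, which I only partly relieved.
- **Last checks:** after I let go, the camera put the lever at about +0.03 rad, down from about +0.11 before the push, so it stays down. The tab still lies over the keeper. The bottle and the parts of the tin and soap dish in view looked unmoved; I did not measure them or recheck the brush case.
- **Disagreement:** the case position from its edges and from the red lever differed by about 3 mm along x, so I used a value in between and went by touch.

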